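# Sort two forming blocks off a sloped stand and stack the spacer plate

## Task

Two forming blocks lie side by side on a spacer plate on the sloped stand. Sort them first: set the steel block flat in the round steel dish and the wooden block, hollow side up, flat in the square wooden box, without dropping them. Then take the bare spacer plate off the stand and lay it, black rubber face up, squarely on top of the like plate on the bench; leave that plate and the mug, hammer and cup of punches where they are.

Things in the scene. Friction and masses are not known exactly. Their poses are not given: they have to be found in the camera images.
- stand: Fixed pale wood stand. Origin: centre of its 120 x 170 x 8 mm steel foot's underside; y along the stand, z up. The bed slopes 30 degrees, rising to +x (low side faces the robot), its centre 50 mm above the origin: two rails at y = +-38 to 52 mm, free between. Cheeks at y = +-72 mm stand 26 mm above the bed; stops at the low edge (y = +-51 to 69 mm) 7 mm.
- steel_block: Plain grey steel block, 62 x 62 x 19 mm, 0.4 to 0.7 kg. Origin: centre of its underside, z: normal of its top. At first it lies on the left or right half of the spacer, inclined 30 degrees, x up the slope, y along the stand, 32 mm from the stand's middle, some 5 mm from the other block and 9 mm from the cheek: too narrow for fingers, so grip it across x (62 mm).
- wood_block: Wooden block with a round hollow in its top, 55 x 55 x 40 mm, about 0.12 kg. Origin: centre of its underside, z: normal of its top. At first it lies on the other half of the spacer, inclined 30 degrees, x up the slope, y along the stand; grip it across x (55 mm).
- spacer: Loose plate, 64 (x) x 136 (y) x 8 mm, 0.14 to 0.28 kg, aluminium with a black rubber top that holds the blocks on the slope. Origin: centre of its underside; z: normal of the rubber face. At first it lies on the stand's bed, inclined 30 degrees, x up the slope, y along the stand; its long edges are free in the middle, so grip it across x (64 mm).
- pile_plate: A second, like plate (64 x 136 x 8 mm), loose, lying level on the bench, rubber up: the start of the pile. Origin: centre of its underside; x across its 64 mm, y along its 136 mm.
- dish: Fixed round steel dish, outer diameter 130 mm, inner about 124 mm, 30 mm high, floor 4 mm thick. Origin: centre of its underside on the bench, z up.
- box: Fixed square open wooden box, outer 130 x 130 mm, walls 5 mm thick and 30 mm high, floor 5 mm thick. Origin: centre of its underside on the bench, z up, x and y along its sides.
- mug: Bystander: grey-green mug with pink dots, 82 x 117 x 91 mm, at the back of the bench. Origin: centre of its underside.
- hammer: Bystander: small hammer with a wooden handle, 228 mm long, lying at the back of the bench. Origin: under its middle.
- stamp_cup: Bystander: cup full of steel punches, 73 mm wide, 72 mm high, at the back of the bench. Origin: centre of its underside.
There are look-alikes about, which are no part of the job. There is more than one size of the steel_block; the one meant has the size given above.

How it is judged:
By the outcome, as a careful person would: the job done as asked, in the order asked, and still so for the second after the job is handed in, with the robot touching nothing.
It also fails if it takes over 58 s, if anything falls off the work surface, if the arm or the gripper's body presses on something with over 40 N, if the wrist force passes 120 N, or if a joint passes its speed limit or range.

## Robot

A 6-joint arm with a two-finger parallel gripper is mounted at the origin on a cart in front of the work surface, level with it; the furniture and walls round the work are solid. World frame = base frame: x ahead of the robot, y to its left, z up, the work surface at z = 0. Lengths are in m, angles in rad, forces in N, time in s.
With the tool pointing down it reaches from about 0.325 to 0.775 m from the base axis. Payload 5.5 kg.
Tool frame: the origin (TCP) lies between the finger pads; the fingertips stand 11 mm ahead of it and the grasp point (between the pads) lies 8 mm behind it; z points along the fingers, y is the direction in which the jaws open and shut (so a half turn about z gives the same grasp; the last joint's range is limited). The gripper opens to 88 mm and grips with 3 to 60 N. Pads are 20 mm wide; open, the fingers measure 115 mm over their backs; the gripper's body (75 mm by 178 mm) begins 61 mm behind the grasp point.
Start: joints at [1.157, 0.091, 1.231, -0, 1.82, -0.057], TCP at [0.21, 0.562, 0.234] pointing down, gripper open.
Joint ranges: [-2.87, 2.87], [-0.86, 2.18], [0.17, 2.46], [-1.51, 4.65], [0.06, 2.69], [-2.65, 2.65]. Speed limits (rad/s): [2.57, 2.57, 3.01, 3.14, 3.14, 3.14].

## Interface

Orientations are given as a unit quaternion [w, x, y, z].
In Python, from cell import manip gives the robot as it stands. The module is installed in compiled form; this text tells all that it offers.
- The arm moves only by the tool carry_out, never from a script. Its argument "motion" is a list of rows, each a list of 7 numbers: the shift along the tool's x, y, z in units of 30 mm (1.0 is 30 mm), then the turn, a rotation vector about the tool's x, y, z in units of 5 degrees (1.0 is 5 degrees), then the closure, from 0 (fully open) to 1 (shut). In form: [[x, y, z, wx, wy, wz, hand], ...]. A call has exactly 10 rows; each row shifts and turns the commanded pose from where the row before left it, along the tool's axes as they then stand; what a row does not reach is not made up. A row lasts 1/8 s, in which the tool goes at most 62.5 mm and 10.7 degrees, less where a joint would pass 70% of its speed; a pose out of reach is approached as far as the arm can. A call is refused whole if a number of a shift passes 1 or a number of a turn 1, either way. A call with a gripper value outside its range is refused whole. The fingers move at their own pace and stop on an object; "newtons" is the grip in N (left out, the last holds). Time passes only in rows, so rows that do not move let the fingers close, or fill a call up. It gives the time, the measured TCP pose, the force and the opening at its end, in the units of the state.
- manip.get_state(): the state, without advancing time (a new reading comes with each control period).
- manip.snapshot(name): name is "side" or "top" or "wrist"; returns the picture (420x560x3 uint8, red, green, blue); there is no depth.
- manip.camera_params(name): a dict with "fx", "fy", "cx", "cy" (pixels), "camera_from_world" (4x4, takes a point from world to camera coordinates); the wrist camera has in their place "mount" (4x4, takes a point from camera to tool coordinates, whose origin is the TCP and whose axes are the flange's). Camera axes: x right, y down, z forward; pixel columns grow to the right and rows downward; lengths in m; the calibration is good to about 2 mm. A picture is of the moment at which its call begins: read the wrist's pose just before it. camera_params takes no time and is no camera call.
- manip.sign_off(): hands the job in, once; it reports no verdict.
The state is a dict: "time": time; "joint_pos": joint angles; "joint_vel": joint speeds; "tau": joint torques, N m; "position": TCP position; "eef_rot": TCP orientation; "wrist_force": force on the tool from outside, world axes, zero at the start; "torque": the same for the moment, N m; "gripper_width": opening from 0.0 (shut) to 1.0 (fully open).
Only numpy, scipy, OpenCV 4.12 (cv2) and the standard library are available. Lean on these libraries where they do the work, as an engineer would, in place of code of your own. Each camera call takes 0.05 s, during which the arm holds its last target. There are 200 camera calls.

## Working session

There is one attempt and no reset: what is moved stays moved. The work goes in short steps, Python scripts to look and compute and a tool call to move; the robot and the scene stay as the last step left them, time stands still between calls to the robot, and variables do not carry over. Pictures are saved under pics/ and viewed, about 8 in all and at most 12, crops included, and the job is handed in when it is done.

Besides the shell and the picture viewer there is one more tool, called after "Emit:" as name(argument=value, ...) on one line, values as JSON. carry_out: Moves the arm, as the interface text tells. Its arguments: {"type":"object","properties":{"motion":{"type":"array"},"newtons":{"type":"number"}},"required":["motion"]}

```bash
mkdir -p pics; ls; cat > h.py <<'E'
import numpy as np, cv2
from cell import manip
from scipy.spatial.transform import Rotation as R
def snap(n,f):
    im=manip.snapshot(n); cv2.imwrite('pics/'+f,im[:,:,::-1]); return im
def st():
    s=manip.get_state(); print({k:np.round(s[k],3).tolist() for k in ('time','position','eef_rot','wrist_force','gripper_width','joint_pos')}); return s
def ray(n,u,v,z,pn=None,pp=None):
    c=manip.camera_params(n)
    M=np.linalg.inv(np.array(c['camera_from_world']))
    d=M[:3,:3]@np.array([(u-c['cx'])/c['fx'],(v-c['cy'])/c['fy'],1]); o=M[:3,3]
    return o+d*(z-o[2])/d[2]
def proj(n,P):
    c=manip.camera_params(n); p=np.c_[np.atleast_2d(P),np.ones(len(np.atleast_2d(P)))]@np.array(c['camera_from_world']).T
    return np.c_[c['fx']*p[:,0]/p[:,2]+c['cx'],c['fy']*p[:,1]/p[:,2]+c['cy']]
E
python3 - <<'E'
from h import *
st()
a=snap('top','top0.png'); b=snap('side','side0.png')
for n in ('top','side'):
    c=manip.camera_params(n); print(n,c['fx'],np.linalg.inv(c['camera_from_world']).round(3).tolist())
print(manip.camera_params('wrist'))
E
```

```text
pics
{'time': 0.0, 'position': [0.209, 0.562, 0.233], 'eef_rot': [-0.0, 0.177, 0.984, -0.001], 'wrist_force': [0.029, -0.218, 0.096], 'gripper_width': 0.996, 'joint_pos': [1.157, 0.092, 1.232, -0.0, 1.82, -0.057]}
top 524.196465701882 [[-0.0, -0.993, 0.121, 0.463], [-0.999, 0.004, 0.033, -0.024], [-0.033, -0.121, -0.992, 1.097], [0.0, 0.0, 0.0, 1.0]]
side 499.50949528989463 [[-0.98, -0.071, 0.185, 0.401], [-0.199, 0.348, -0.916, 1.0], [0.001, -0.935, -0.355, 0.455], [0.0, 0.0, 0.0, 1.0]]
{'fx': 332.2717972658128, 'fy': 332.2717972658128, 'cx': 280.52547027369417, 'cy': 211.82159464712197, 'mount': array([[ 1.06242690e-03, -9.65944298e-01, -2.58747918e-01,
         7.20705388e-02],
       [ 9.99998973e-01,  1.27512575e-03, -6.54206746e-04,
        -1.98336411e-04],
       [ 9.61863408e-04, -2.58746957e-01,  9.65944660e-01,
        -1.50616229e-01],
       [ 0.00000000e+00,  0.00000000e+00,  0.00000000e+00,
         1.00000000e+00]])}
```

View pics/top0.png

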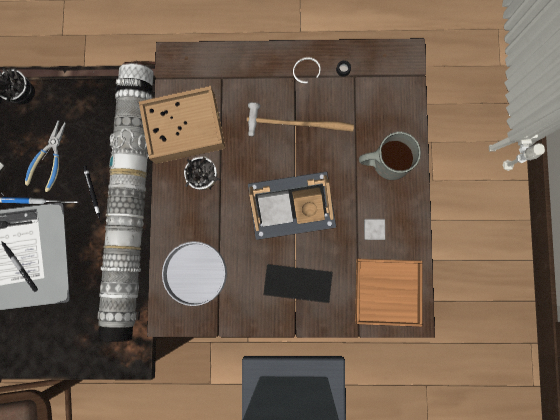

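View pics/side0.png

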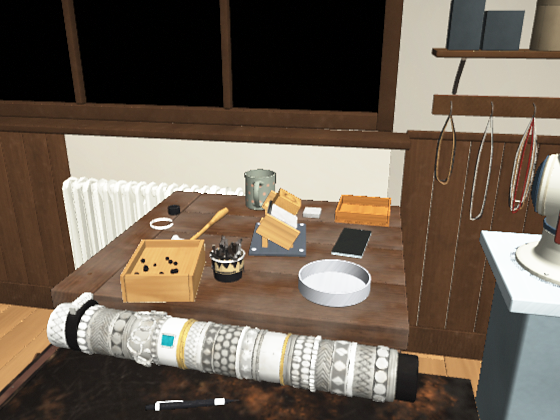

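Top view: the steel block on the stand is at about (275,208), wood block at (310,207), pile plate (298,283), dish (194,273) and wooden box (390,293). Look-alikes are the small steel block (374,230), about 42 mm wide and so not the one meant, and the deep box with dark bits (181,123). I'll confirm this in one enlarged crop.

```bash
python3 - <<'E'
from h import *
a=cv2.imread('pics/top0.png')
c=cv2.resize(a[165:310,235:435],None,fx=4,fy=4,interpolation=cv2.INTER_CUBIC); cv2.imwrite('pics/c1.png',c)
hsv=cv2.cvtColor(a,cv2.COLOR_BGR2HSV); print([hsv[p[1],p[0]].tolist() for p in [(275,208),(298,283),(194,273),(390,293),(260,185),(374,230),(300,230),(323,205),(330,290),(250,300)]])
E
```

```text
[[15, 5, 190], [50, 17, 44], [114, 6, 199], [13, 134, 177], [109, 23, 89], [12, 7, 175], [109, 22, 93], [19, 70, 51], [8, 35, 58], [14, 55, 93]]
```

View pics/c1.png

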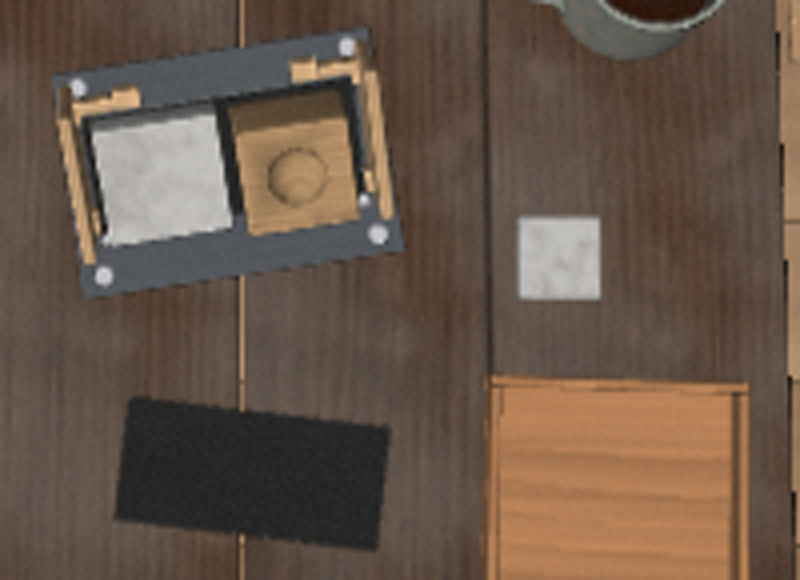

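The crop shows the big steel block at crop (165,180), left on the stand. The wood block with its hollow is at (298,175). The 20 px (about 42 mm) block at (560,258) is the decoy, and the black plate is at (255,475).

```bash
cat >> h.py <<'E'
def Tz(x,y,yaw): 
    T=np.eye(4);T[:3,:3]=R.from_euler('z',yaw).as_matrix();T[:3,3]=[x,y,0];return T
E
python3 - <<'E'
from h import *
a=cv2.imread('pics/top0.png');hsv=cv2.cvtColor(a,cv2.COLOR_BGR2HSV)
f=lambda p:(p[0]/4+235-.375,p[1]/4+165-.375)
C=np.array([ray('top',*f(p),.008)[:2] for p in [(55,75),(367,27),(403,248),(85,298)]])
print('foot',C.round(4).tolist()); ctr=C.mean(0)
print('sides',[round(float(np.linalg.norm(C[i]-C[(i+1)%4])),4) for i in range(4)])
ey=(C[0]+C[3]-C[1]-C[2]);ey/=np.linalg.norm(ey); yaw=np.arctan2(-ey[0],ey[1]); print('stand',ctr,yaw)
ex=(C[0]+C[1]-C[2]-C[3]); print('yaw by x',np.arctan2(ex[1],ex[0]))
# bed frame
B=Tz(*ctr,yaw)@np.r_[np.c_[R.from_euler('y',-30,degrees=True).as_matrix(),[0,0,.05]],[[0,0,0,1]]]
def tilt(p,h):
    c=manip.camera_params('top');M=np.linalg.inv(np.array(c['camera_from_world']));u,v=f(p)
    d=M[:3,:3]@np.array([(u-c['cx'])/c['fx'],(v-c['cy'])/c['fy'],1]);o=M[:3,3]
    Bi=np.linalg.inv(B);o=Bi[:3,:3]@o+Bi[:3,3];d=Bi[:3,:3]@d
    return (o+d*(h-o[2])/d[2])[:2]
for n,h,ps in (('steel',.027,[(93,130),(218,115),(232,225),(107,247)]),('wood',.048,[(238,140),(348,123),(359,220),(250,236)])):
    q=np.array([tilt(p,h) for p in ps]); print(n,'bed xy mm',(q*1000).round(1).tolist(),(q.mean(0)*1000).round(1))
def mr(m,z,lbl,roi):
    k=np.zeros_like(m);x0,y0,x1,y1=roi;k[y0:y1,x0:x1]=m[y0:y1,x0:x1]
    c=max(cv2.findContours(k,0,1)[0],key=cv2.contourArea)
    w=np.array([ray('top',*p,z)[:2] for p in c[:,0].astype(float)],np.float32)
    r=cv2.minAreaRect(w*1000);print(lbl,np.round(r[0],1),np.round(r[1],1),round(r[2],2))
mr(cv2.inRange(hsv,(0,0,0),(180,90,55)),.008,'pile',(255,258,340,308))
mr(cv2.inRange(hsv,(9,110,110),(18,200,255)),.03,'box rim',(350,250,432,335))
mr(cv2.inRange(hsv,(0,0,110),(180,40,255)),.03,'dish rim',(155,235,232,312))
for p in [(357,262),(420,261),(423,325),(357,325)]: print('boxc',ray('top',*p,.03)[:2].round(4))
E
```

```text
foot [[0.6496, 0.0838], [0.6743, -0.0807], [0.5575, -0.0982], [0.5319, 0.0672]]
sides [0.1664, 0.1181, 0.1674, 0.1189]
stand [ 0.6033108  -0.00697089] 0.15121815083102388
yaw by x 0.1441280716575332
steel bed xy mm [[32.6, 62.4], [30.2, 1.3], [-28.9, 2.7], [-30.3, 65.9]] [ 0.9 33.1]
wood bed xy mm [[24.2, -6.3], [24.1, -59.5], [-27.2, -58.8], [-26.7, -5.1]] [ -1.4 -32.4]
pile [441.5 -19. ] [135.2  63.3] 83.01
box rim [ 424.2 -200.6] [129.8 129.6] 88.17
dish rim [462.4 192.3] [129.1 129.2] 0.11
boxc [ 0.4839 -0.1393]
boxc [ 0.4858 -0.2654]
boxc [ 0.3596 -0.2673]
boxc [ 0.3592 -0.1372]
```

```bash
cat >> h.py <<'E'
from scipy.linalg import logm,expm
STAND=(.6033,-.0070,.1477)
def bed(x,y,z):  # TCP pose square over bed, mm in bed frame; tool y=bed x, tool x=bed y
    T=Tz(*STAND);T[2,3]=.05;T[:3,:3]=T[:3,:3]@R.from_euler('y',-30,degrees=True).as_matrix()
    T[:3,3]+=T[:3,:3]@np.array([x,y,z])/1000
    T[:3,:3]=T[:3,:3]@np.array([[0,1,0],[1,0,0],[0,0,-1.]]); return T
def lev(x,y,z,yaw): # tool down, tool y along world direction yaw
    T=Tz(x,y,yaw);T[2,3]=z;T[:3,:3]=T[:3,:3]@np.array([[0,1,0],[1,0,0],[0,0,-1.]]);return T
def cur():
    s=st();q=s['eef_rot'];T=np.eye(4);T[:3,:3]=R.from_quat([q[1],q[2],q[3],q[0]]).as_matrix();T[:3,3]=s['position'];return T
def plan(A,B,slack=1.):
    D=np.linalg.inv(A)@B
    L=np.real(logm(D))
    for n in range(1,60):
        r=expm(L/n); v=np.r_[r[:3,3]/.03,np.degrees(R.from_matrix(r[:3,:3]).as_rotvec())/5]
        if abs(v).max()<=slack: break
    mid=[(A@expm(L*k))[:3,3].round(3).tolist() for k in (.25,.5,.75)]
    print(n,'rows',v.round(3).tolist(),'total',(v*n).round(2).tolist(),'mid',mid); return B
E
python3 - <<'E'
from h import *
A=cur(); P=plan(A,bed(0.5,33,75),.9); print(P[:3,3]); plan(P,bed(.5,33,21.5))
E
```

```text
{'time': 0.1, 'position': [0.209, 0.562, 0.233], 'eef_rot': [-0.0, 0.177, 0.984, -0.001], 'wrist_force': [0.957, -0.155, 0.197], 'gripper_width': 1.002, 'joint_pos': [1.157, 0.092, 1.232, -0.0, 1.82, -0.057]}
25 rows [-0.879, -0.161, 0.167, -0.217, -0.127, 0.477] total [-21.97, -4.01, 4.16, -5.43, -3.19, 11.93] mid [[0.344, 0.462, 0.204], [0.452, 0.333, 0.179], [0.526, 0.182, 0.151]]
[0.56178019 0.02018579 0.11520191]
2 rows [0.0, -0.0, 0.892, -0.0, -0.0, 0.0] total [0.0, -0.0, 1.78, -0.0, -0.0, 0.0] mid [[0.568, 0.021, 0.104], [0.575, 0.022, 0.092], [0.582, 0.023, 0.08]]
```

Emit:
carry_out(motion=[[-0.88, -0.16, 0.12, -0.22, -0.13, 0.48, 0], [-0.88, -0.16, 0.12, -0.22, -0.13, 0.48, 0], [-0.88, -0.16, 0.12, -0.22, -0.13, 0.48, 0], [-0.88, -0.16, 0.12, -0.22, -0.13, 0.48, 0], [-0.88, -0.16, 0.12, -0.22, -0.13, 0.48, 0], [-0.88, -0.16, 0.12, -0.22, -0.13, 0.48, 0], [-0.88, -0.16, 0.12, -0.22, -0.13, 0.48, 0], [-0.88, -0.16, 0.12, -0.22, -0.13, 0.48, 0], [-0.88, -0.16, 0.12, -0.22, -0.13, 0.48, 0], [-0.88, -0.16, 0.12, -0.22, -0.13, 0.48, 0]])

```text
time: 1.35
position: [0.412, 0.3863, 0.203]
eef_rot: [0.072, 0.377, 0.92, 0.083]
wrist_force: [0.6, 0.0, -0.1]
gripper_width: 0.998
```

Emit:
carry_out(motion=[[-0.88, -0.16, 0.12, -0.22, -0.13, 0.48, 0], [-0.88, -0.16, 0.12, -0.22, -0.13, 0.48, 0], [-0.88, -0.16, 0.12, -0.22, -0.13, 0.48, 0], [-0.88, -0.16, 0.12, -0.22, -0.13, 0.48, 0], [-0.88, -0.16, 0.12, -0.22, -0.13, 0.48, 0], [-0.88, -0.16, 0.12, -0.22, -0.13, 0.48, 0], [-0.88, -0.16, 0.12, -0.22, -0.13, 0.48, 0], [-0.88, -0.16, 0.12, -0.22, -0.13, 0.48, 0], [-0.88, -0.16, 0.12, -0.22, -0.13, 0.48, 0], [-0.88, -0.16, 0.12, -0.22, -0.13, 0.48, 0]])

```text
time: 2.6
position: [0.5305, 0.147, 0.1719]
eef_rot: [0.14, 0.555, 0.803, 0.162]
wrist_force: [-0.2, 0.2, -0.4]
gripper_width: 0.996
```

```bash
python3 - <<'E'
from h import *
A=cur(); plan(A,bed(0.5,33,75),.9)
E
```

```text
{'time': 2.6, 'position': [0.531, 0.147, 0.172], 'eef_rot': [0.14, 0.555, 0.803, 0.162], 'wrist_force': [-0.195, 0.161, -0.413], 'gripper_width': 0.996, 'joint_pos': [0.193, -0.442, 1.867, 0.027, 1.284, -0.17]}
5 rows [-0.86, -0.204, 0.348, -0.202, -0.123, 0.462] total [-4.3, -1.02, 1.74, -1.01, -0.62, 2.31] mid [[0.54, 0.116, 0.158], [0.549, 0.084, 0.144], [0.556, 0.052, 0.13]]
```

Emit:
carry_out(motion=[[-0.86, -0.2, 0.35, -0.2, -0.12, 0.46, 0], [-0.86, -0.2, 0.35, -0.2, -0.12, 0.46, 0], [-0.86, -0.2, 0.35, -0.2, -0.12, 0.46, 0], [-0.86, -0.2, 0.35, -0.2, -0.12, 0.46, 0], [-0.86, -0.2, 0.35, -0.2, -0.12, 0.46, 0], [0, 0, 0, 0, 0, 0, 0], [0, 0, 0, 0, 0, 0, 0], [0, 0, 0, 0, 0, 0, 0], [0, 0, 0, 0, 0, 0, 0], [0, 0, 0, 0, 0, 0, 0]])

```text
time: 3.85
position: [0.5627, 0.0218, 0.1162]
eef_rot: [0.168, 0.63, 0.733, 0.196]
wrist_force: [-0.4, 0.1, -0.8]
gripper_width: 1.002
```

```bash
python3 - <<'E'
from h import *
A=cur(); plan(A,bed(0.5,33,21.5),.6)
snap('wrist','w1.png')
E
```

```text
{'time': 3.85, 'position': [0.563, 0.022, 0.116], 'eef_rot': [0.168, 0.63, 0.733, 0.196], 'wrist_force': [-0.419, 0.145, -0.775], 'gripper_width': 1.002, 'joint_pos': [-0.096, -0.464, 2.007, 0.138, 1.093, -0.278]}
3 rows [-0.017, -0.017, 0.598, -0.002, -0.008, 0.011] total [-0.05, -0.05, 1.79, -0.01, -0.02, 0.03] mid [[0.569, 0.022, 0.104], [0.575, 0.023, 0.093], [0.582, 0.024, 0.081]]
```

View pics/w1.png

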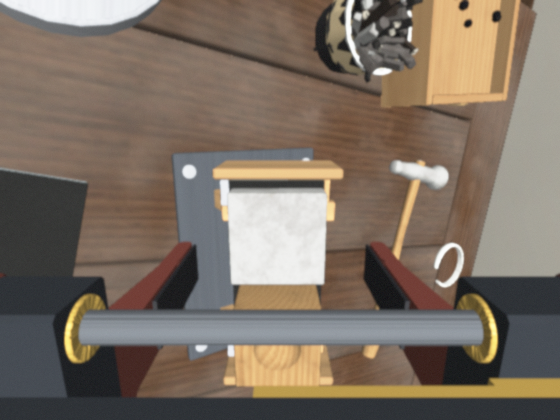

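Wrist view: the steel block spans columns 230–327, centred between the fingertips (about 195 and 365) and square to the jaws. Descending and gripping.

Emit:
carry_out(newtons=50, motion=[[-0.02, -0.02, 0.6, 0, 0, 0, 0], [-0.02, -0.02, 0.6, 0, 0, 0, 0], [0, 0, 0.4, 0, 0, 0, 0], [0, 0, 0.19, 0, 0, 0, 0], [0, 0, 0, 0, 0, 0, 0], [0, 0, 0, 0, 0, 0, 0], [0, 0, 0, 0, 0, 0, 0.6], [0, 0, 0, 0, 0, 0, 0.6], [0, 0, 0, 0, 0, 0, 0.6], [0, 0, 0, 0, 0, 0, 0.6]])

```text
time: 5.15
position: [0.5877, 0.024, 0.0685]
eef_rot: [0.168, 0.63, 0.733, 0.195]
wrist_force: [-5.3, -1.6, 2.0]
gripper_width: 0.699
```

```bash
python3 - <<'E'
from h import *
A=cur(); B=bed(0.5,33,21.5); print((np.linalg.inv(B)@A)[:3,3]*1000)
U=plan(A,bed(.5,33,80)); 
# dish: block underside = TCP-13.5mm -> keep yaw radial
for yaw in (.15,.4): plan(U,lev(.462,.192,.075,yaw),.95)
E
```

```text
{'time': 5.15, 'position': [0.588, 0.024, 0.068], 'eef_rot': [0.168, 0.63, 0.733, 0.195], 'wrist_force': [-5.264, -1.63, 2.043], 'gripper_width': 0.699, 'joint_pos': [-0.084, -0.351, 2.009, 0.14, 0.979, -0.283]}
[-0.06799063 -0.70667965  0.05165482]
2 rows [0.002, 0.01, -0.976, -0.015, -0.011, 0.012] total [0.0, 0.02, -1.95, -0.03, -0.02, 0.02] mid [[0.581, 0.023, 0.081], [0.574, 0.022, 0.094], [0.566, 0.021, 0.107]]
7 rows [0.88, -0.389, 0.104, 0.857, 0.001, -0.004] total [6.16, -2.72, 0.73, 6.0, 0.01, -0.03] mid [[0.537, 0.063, 0.105], [0.514, 0.106, 0.093], [0.488, 0.149, 0.083]]
7 rows [0.917, -0.294, 0.123, 0.853, 0.108, -0.404] total [6.42, -2.06, 0.86, 5.97, 0.76, -2.82] mid [[0.541, 0.066, 0.106], [0.519, 0.11, 0.094], [0.492, 0.152, 0.084]]
```

Emit:
carry_out(newtons=60, motion=[[0, 0, -0.3, 0, 0, 0, 0.6], [0, 0, -0.6, 0, 0, 0, 0.6], [0, 0, -0.7, 0, 0, 0, 0.6], [0, 0, -0.5, 0, 0, 0, 0.6], [0, 0, -0.2, 0, 0, 0, 0.6], [0.5, -0.2, 0, 0.3, 0, 0, 0.6], [0.88, -0.39, 0.1, 0.86, 0, 0, 0.6], [0.88, -0.39, 0.1, 0.86, 0, 0, 0.6], [0.88, -0.39, 0.1, 0.86, 0, 0, 0.6], [0.88, -0.39, 0.1, 0.86, 0, 0, 0.6]])

```text
time: 6.4
position: [0.4922, 0.1325, 0.0963]
eef_rot: [0.063, 0.649, 0.755, 0.074]
wrist_force: [0.1, 0.3, -6.3]
gripper_width: 0.701
```

```bash
python3 - <<'E'
from h import *
A=cur(); plan(A,lev(.462,.192,.075,.15),.9)
E
```

```text
{'time': 6.4, 'position': [0.492, 0.133, 0.096], 'eef_rot': [0.063, 0.649, 0.755, 0.074], 'wrist_force': [0.057, 0.282, -6.347], 'gripper_width': 0.701, 'joint_pos': [0.202, -0.32, 1.865, -0.009, 1.403, 0.053]}
3 rows [0.704, -0.262, 0.206, 0.74, -0.003, 0.001] total [2.11, -0.78, 0.62, 2.22, -0.01, 0.0] mid [[0.485, 0.147, 0.091], [0.478, 0.162, 0.085], [0.47, 0.177, 0.08]]
```

Emit:
carry_out(motion=[[0.7, -0.26, 0.2, 0.74, 0, 0, 0.6], [0.7, -0.26, 0.2, 0.74, 0, 0, 0.6], [0.7, -0.26, 0.2, 0.74, 0, 0, 0.6], [0, 0, 0, 0, 0, 0, 0.6], [0, 0, 0.3, 0, 0, 0, 0.6], [0, 0, 0.5, 0, 0, 0, 0.6], [0, 0, 0.5, 0, 0, 0, 0.6], [0, 0, 0.2, 0, 0, 0, 0.6], [0, 0, 0, 0, 0, 0, 0.6], [0, 0, 0, 0, 0, 0, 0.6]])

```text
time: 7.65
position: [0.4632, 0.1909, 0.0318]
eef_rot: [0.001, 0.652, 0.758, 0.002]
wrist_force: [0.2, -0.1, -6.6]
gripper_width: 0.703
```

```bash
python3 - <<'E'
from h import *
A=cur(); print(A[:3,2]);plan(A,lev(.462,.192,.0175,.15),.1)
E
```

```text
{'time': 7.65, 'position': [0.463, 0.191, 0.032], 'eef_rot': [0.001, 0.652, 0.758, 0.002], 'wrist_force': [0.21, -0.129, -6.607], 'gripper_width': 0.703, 'joint_pos': [0.323, -0.124, 1.803, 0.0, 1.459, 0.173]}
[ 0.0035109   0.00122576 -0.99999309]
5 rows [0.009, -0.007, 0.095, 0.008, -0.002, 0.001] total [0.04, -0.04, 0.48, 0.04, -0.01, 0.0] mid [[0.463, 0.191, 0.028], [0.463, 0.191, 0.025], [0.462, 0.192, 0.021]]
```

Emit:
carry_out(motion=[[0, 0, 0.15, 0.04, 0, 0, 0.6], [0, 0, 0.13, 0, 0, 0, 0.6], [0, 0, 0.08, 0, 0, 0, 0.6], [0, 0, 0.04, 0, 0, 0, 0.6], [0, 0, 0.03, 0, 0, 0, 0.6], [0, 0, 0.02, 0, 0, 0, 0.6], [0, 0, 0, 0, 0, 0, 0.6], [0, 0, 0, 0, 0, 0, 0.6], [0, 0, 0, 0, 0, 0, 0.6], [0, 0, 0, 0, 0, 0, 0.6]])

```text
time: 8.9
position: [0.4629, 0.1908, 0.0178]
eef_rot: [-0.0, 0.652, 0.758, -0.0]
wrist_force: [-0.6, 0.0, -6.2]
gripper_width: 0.703
```

Emit:
carry_out(motion=[[0, 0, 0.02, 0, 0, 0, 0.6], [0, 0, 0.02, 0, 0, 0, 0.6], [0, 0, 0.02, 0, 0, 0, 0.6], [0, 0, 0, 0, 0, 0, 0.6], [0, 0, 0, 0, 0, 0, 0.6], [0, 0, 0, 0, 0, 0, 0.6], [0, 0, 0, 0, 0, 0, 0.6], [0, 0, 0, 0, 0, 0, 0.6], [0, 0, 0, 0, 0, 0, 0.6], [0, 0, 0, 0, 0, 0, 0.6]])

```text
time: 10.15
position: [0.4629, 0.1908, 0.0175]
eef_rot: [-0.0, 0.652, 0.758, -0.0]
wrist_force: [-5.6, -3.1, 6.1]
gripper_width: 0.698
```

Emit:
carry_out(motion=[[0, 0, 0, 0, 0, 0, 0.14], [0, 0, 0, 0, 0, 0, 0.14], [0, 0, 0, 0, 0, 0, 0.14], [0, 0, -0.2, 0, 0, 0, 0.14], [0, 0, -0.6, 0, 0, 0, 0.14], [0, 0, -1, 0, 0, 0, 0.14], [0, 0, -1, 0, 0, 0, 0], [0, 0, -1, 0, 0, 0, 0], [0, 0, -0.7, 0, 0, 0, 0], [0, 0, -0.2, 0, 0, 0, 0]])

```text
time: 11.4
position: [0.4638, 0.191, 0.16]
eef_rot: [0.001, 0.652, 0.758, 0.002]
wrist_force: [1.5, -0.3, -0.8]
gripper_width: 1.003
```

```bash
python3 - <<'E'
from h import *
A=cur(); plan(A,bed(-.5,-32.3,90),.95)
a=snap('top','t2.png')
cv2.imwrite('pics/c2.png',cv2.resize(a[165:310,150:350,::-1],None,fx=4,fy=4,interpolation=cv2.INTER_CUBIC))
E
```

```text
{'time': 11.4, 'position': [0.464, 0.191, 0.16], 'eef_rot': [0.001, 0.652, 0.758, 0.002], 'wrist_force': [1.47, -0.253, -0.798], 'gripper_width': 1.003, 'joint_pos': [0.322, -0.181, 1.625, 0.001, 1.694, 0.172]}
9 rows [-0.921, 0.201, 0.172, -0.662, -0.002, 0.003] total [-8.29, 1.81, 1.55, -5.96, -0.02, 0.03] mid [[0.487, 0.132, 0.149], [0.511, 0.072, 0.14], [0.537, 0.013, 0.133]]
```

View pics/c2.png

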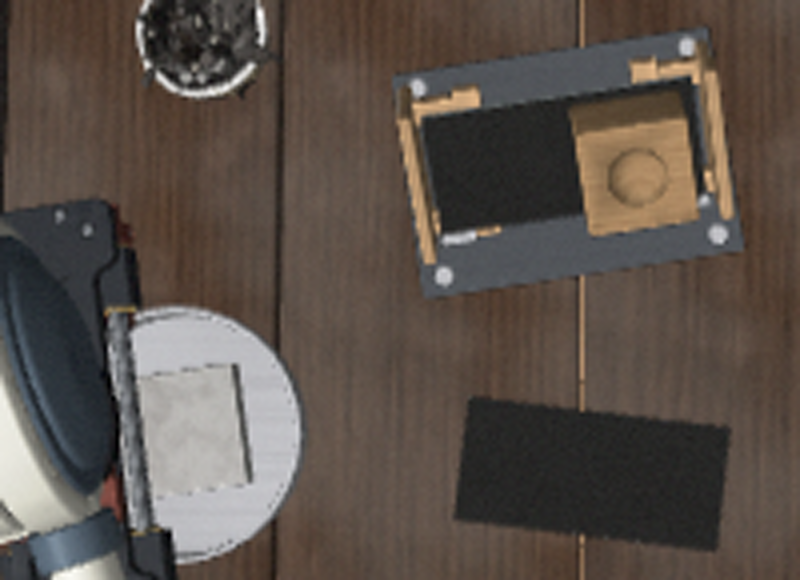

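The crop shows the steel block flat in the dish at (195,430), and the wood block and spacer unmoved. Going to the wood block.

Emit:
carry_out(motion=[[-0.92, 0.2, 0.17, -0.66, 0, 0, 0], [-0.92, 0.2, 0.17, -0.66, 0, 0, 0], [-0.92, 0.2, 0.17, -0.66, 0, 0, 0], [-0.92, 0.2, 0.17, -0.66, 0, 0, 0], [-0.92, 0.2, 0.17, -0.66, 0, 0, 0], [-0.92, 0.2, 0.17, -0.66, 0, 0, 0], [-0.92, 0.2, 0.17, -0.66, 0, 0, 0], [-0.92, 0.2, 0.17, -0.66, 0, 0, 0], [-0.92, 0.2, 0.17, -0.66, 0, 0, 0], [0, 0, 0, 0, 0, 0, 0]])

```text
time: 12.7
position: [0.5608, -0.047, 0.1227]
eef_rot: [0.166, 0.632, 0.732, 0.193]
wrist_force: [0.2, 0.9, -0.4]
gripper_width: 0.999
```

```bash
python3 - <<'E'
from h import *
A=cur(); plan(A,bed(-.5,-32.3,25),.6)
E
```

```text
{'time': 12.7, 'position': [0.561, -0.047, 0.123], 'eef_rot': [0.166, 0.632, 0.732, 0.193], 'wrist_force': [0.215, 0.943, -0.357], 'gripper_width': 0.999, 'joint_pos': [-0.264, -0.446, 1.979, 0.22, 1.139, -0.455]}
4 rows [0.008, 0.042, 0.516, -0.026, -0.003, -0.004] total [0.03, 0.17, 2.06, -0.1, -0.01, -0.01] mid [[0.569, -0.045, 0.11], [0.578, -0.044, 0.097], [0.587, -0.042, 0.084]]
```

Emit:
carry_out(newtons=30, motion=[[0, 0.08, 0.5, -0.1, 0, 0, 0], [0.03, 0.09, 0.6, 0, 0, 0, 0], [0, 0, 0.6, 0, 0, 0, 0], [0, 0, 0.36, 0, 0, 0, 0], [0, 0, 0, 0, 0, 0, 0], [0, 0, 0, 0, 0, 0, 0], [0, 0, 0, 0, 0, 0, 0.7], [0, 0, 0, 0, 0, 0, 0.7], [0, 0, 0, 0, 0, 0, 0.7], [0, 0, 0, 0, 0, 0, 0.7]])

```text
time: 13.95
position: [0.5962, -0.0395, 0.0736]
eef_rot: [0.169, 0.63, 0.732, 0.197]
wrist_force: [-4.8, -0.2, 1.9]
gripper_width: 0.629
```

```bash
python3 - <<'E'
from h import *
A=cur(); B=bed(-.5,-32.3,25); print((np.linalg.inv(B)@A)[:3,3]*1000)
U=plan(A,bed(-.5,-32.3,90)); 
for yaw in (.15,-.015): plan(U,lev(.423,-.201,.085,yaw),.95)
E
```

```text
{'time': 13.95, 'position': [0.596, -0.039, 0.074], 'eef_rot': [0.169, 0.63, 0.732, 0.197], 'wrist_force': [-4.789, -0.183, 1.919], 'gripper_width': 0.629, 'joint_pos': [-0.229, -0.316, 1.974, 0.223, 1.002, -0.453]}
[ 1.22479688  2.03429771 -1.32414192]
3 rows [-0.013, -0.022, -0.708, 0.006, -0.007, 0.008] total [-0.04, -0.07, -2.12, 0.02, -0.02, 0.02] mid [[0.588, -0.041, 0.087], [0.58, -0.043, 0.101], [0.571, -0.044, 0.114]]
7 rows [-0.633, -0.804, -0.033, 0.857, 0.001, -0.004] total [-4.43, -5.63, -0.23, 6.0, 0.01, -0.03] mid [[0.53, -0.084, 0.109], [0.496, -0.123, 0.096], [0.46, -0.162, 0.088]]
7 rows [-0.689, -0.758, -0.024, 0.855, -0.07, 0.26] total [-4.82, -5.31, -0.17, 5.99, -0.49, 1.82] mid [[0.533, -0.086, 0.11], [0.499, -0.126, 0.096], [0.462, -0.164, 0.088]]
```

Emit:
carry_out(newtons=35, motion=[[0, 0, -0.3, 0, 0, 0, 0.7], [0, 0, -0.7, 0, 0, 0, 0.7], [0, 0, -0.8, 0, 0, 0, 0.7], [0, 0, -0.5, 0, 0, 0, 0.7], [-0.3, -0.35, 0, 0.4, -0.03, 0.12, 0.7], [-0.69, -0.76, -0.02, 0.85, -0.07, 0.26, 0.7], [-0.69, -0.76, -0.02, 0.85, -0.07, 0.26, 0.7], [-0.69, -0.76, -0.02, 0.85, -0.07, 0.26, 0.7], [-0.69, -0.76, -0.02, 0.85, -0.07, 0.26, 0.7], [-0.69, -0.76, -0.02, 0.85, -0.07, 0.26, 0.7]])

```text
time: 15.2
position: [0.4557, -0.1684, 0.0905]
eef_rot: [0.037, 0.698, 0.713, 0.044]
wrist_force: [0.3, -0.1, -0.5]
gripper_width: 0.628
```

```bash
python3 - <<'E'
from h import *
A=cur(); plan(A,lev(.423,-.201,.085,-.015),.9)
E
```

```text
{'time': 15.2, 'position': [0.456, -0.168, 0.09], 'eef_rot': [0.037, 0.698, 0.713, 0.044], 'wrist_force': [0.34, -0.054, -0.533], 'gripper_width': 0.628, 'joint_pos': [-0.467, -0.3, 1.852, 0.062, 1.493, -0.49]}
2 rows [-0.537, -0.557, 0.04, 0.652, -0.064, 0.207] total [-1.07, -1.11, 0.08, 1.3, -0.13, 0.41] mid [[0.448, -0.177, 0.089], [0.44, -0.185, 0.087], [0.431, -0.193, 0.086]]
```

Emit:
carry_out(motion=[[-0.54, -0.56, 0.04, 0.65, -0.06, 0.2, 0.7], [-0.54, -0.56, 0.04, 0.65, -0.06, 0.2, 0.7], [0, 0, 0, 0, 0, 0, 0.7], [0, 0, 0.3, 0, 0, 0, 0.7], [0, 0, 0.6, 0, 0, 0, 0.7], [0, 0, 0.5, 0, 0, 0, 0.7], [0, 0, 0.25, 0, 0, 0, 0.7], [0, 0, 0, 0, 0, 0, 0.7], [0, 0, 0, 0, 0, 0, 0.7], [0, 0, 0, 0, 0, 0, 0.7]])

```text
time: 16.45
position: [0.425, -0.2005, 0.0376]
eef_rot: [0.003, 0.711, 0.703, 0.002]
wrist_force: [0.2, -0.2, -1.7]
gripper_width: 0.628
```

Emit:
carry_out(motion=[[0, 0, 0.2, 0.07, 0, 0, 0.7], [0, 0, 0.15, 0, 0, 0, 0.7], [0, 0, 0.08, 0, 0, 0, 0.7], [0, 0, 0.03, 0, 0, 0, 0.7], [0, 0, 0.02, 0, 0, 0, 0.7], [0, 0, 0, 0, 0, 0, 0.7], [0, 0, 0, 0, 0, 0, 0.7], [0, 0, 0, 0, 0, 0, 0.7], [0, 0, 0, 0, 0, 0, 0.7], [0, 0, 0, 0, 0, 0, 0.7]])

```text
time: 17.7
position: [0.4248, -0.2004, 0.0235]
eef_rot: [0.0, 0.711, 0.703, -0.0]
wrist_force: [-2.8, 1.6, 6.0]
gripper_width: 0.624
```

Emit:
carry_out(motion=[[0, 0, 0, 0, 0, 0, 0.2], [0, 0, 0, 0, 0, 0, 0.2], [0, 0, 0, 0, 0, 0, 0.2], [0, 0, -0.2, 0, 0, 0, 0.2], [0, 0, -0.6, 0, 0, 0, 0.2], [0, 0, -1, 0, 0, 0, 0.2], [0, 0, -1, 0, 0, 0, 0], [0, 0, -1, 0, 0, 0, 0], [0, 0, -0.6, 0, 0, 0, 0], [0, 0, -0.2, 0, 0, 0, 0]])

```text
time: 18.95
position: [0.4251, -0.2005, 0.1622]
eef_rot: [0.001, 0.711, 0.703, 0.0]
wrist_force: [0.3, 0.0, 0.5]
gripper_width: 1.001
```

```bash
python3 - <<'E'
from h import *
A=cur(); plan(A,bed(0,0,65),.95)
a=snap('top','t3.png')
cv2.imwrite('pics/c3.png',cv2.resize(a[165:330,235:435,::-1],None,fx=3.6,fy=3.6,interpolation=cv2.INTER_CUBIC))
E
```

```text
{'time': 18.95, 'position': [0.425, -0.201, 0.162], 'eef_rot': [0.001, 0.711, 0.703, 0.0], 'wrist_force': [0.333, 0.016, 0.513], 'gripper_width': 1.001, 'joint_pos': [-0.513, -0.268, 1.695, -0.0, 1.712, -0.501]}
7 rows [0.856, 0.674, 0.436, -0.853, 0.071, -0.255] total [5.99, 4.71, 3.05, -5.97, 0.49, -1.79] mid [[0.461, -0.156, 0.14], [0.498, -0.109, 0.124], [0.535, -0.061, 0.112]]
```

View pics/c3.png

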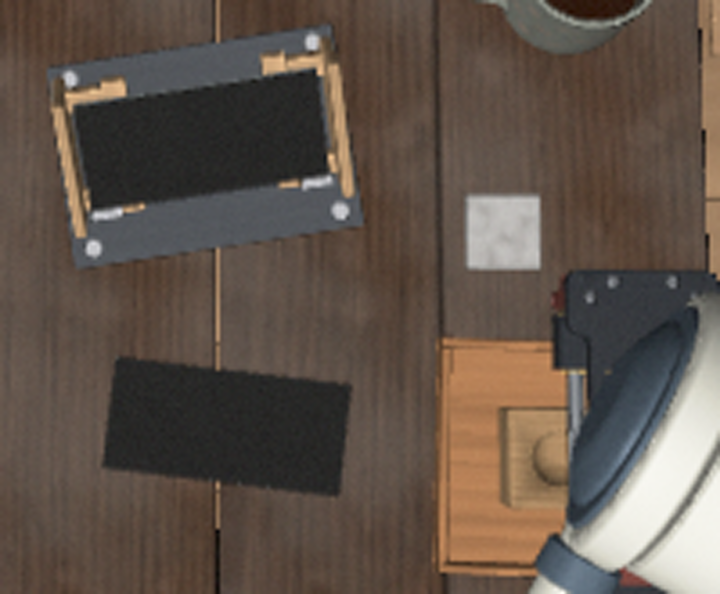

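The crop shows the wood block flat in the box, hollow up, at (535,457). The bare spacer is on the bed at (205,137) and the pile plate at (228,427). Measuring both.

```bash
python3 - <<'E'
from h import *
a=cv2.imread('pics/t3.png');hsv=cv2.cvtColor(a,cv2.COLOR_BGR2HSV)
m=cv2.inRange(hsv,(0,0,0),(180,90,56))
c=manip.camera_params('top');M=np.linalg.inv(np.array(c['camera_from_world']))
T=Tz(*STAND);T[2,3]=.05;T[:3,:3]=T[:3,:3]@R.from_euler('y',-30,degrees=True).as_matrix()
def on(B,h,roi,t):
    for th in t:
        m=cv2.inRange(cv2.resize(a,None,fx=4,fy=4,interpolation=cv2.INTER_CUBIC),(0,0,0),(th,th,th))
        x0,y0,x1,y1=[4*i for i in roi];k=np.zeros_like(m);k[y0:y1,x0:x1]=m[y0:y1,x0:x1]
        k=cv2.morphologyEx(k,cv2.MORPH_OPEN,np.ones((25,25)))
        cn=max(cv2.findContours(k,0,1)[0],key=cv2.contourArea)[:,0]/4-.375
        d=np.c_[(cn[:,0]-c['cx'])/c['fx'],(cn[:,1]-c['cy'])/c['fy'],np.ones(len(cn))]@M[:3,:3].T
        o=M[:3,3];Bi=np.linalg.inv(B);o=Bi[:3,:3]@o+Bi[:3,3];d=d@Bi[:3,:3].T
        p=(o+d*((h-o[2])/d[:,2])[:,None])[:,:2]
        r=cv2.minAreaRect((p*1000).astype(np.float32));print(th,np.round(r[0],1),np.round(r[1],1),round(r[2],2), 'extent',(p.min(0)*1000).round(1),(p.max(0)*1000).round(1))
on(T,.008,(245,175,335,235),(46,50,54))
on(np.eye(4),.008,(255,258,340,308),(46,50,54))
E
```

```text
46 [0.1 1.2] [ 62.6 134.3] 0.27 extent [-31.2 -65.9] [31.6 68.3]
50 [0.  1.1] [ 63.1 135. ] 0.14 extent [-31.5 -66.4] [31.7 68.6]
54 [0.1 1.2] [ 63.8 135.2] 0.1 extent [-31.9 -66.4] [32.1 68.8]
46 [441.6 -19.2] [134.1  61.6] 83.17 extent [405.3 -87.8] [478.   49.1]
50 [441.7 -19. ] [134.7  62.5] 83.17 extent [404.8 -87.8] [478.5  49.6]
54 [441.7 -19.1] [135.1  62.7] 83.2 extent [404.3 -88.3] [478.5  49.6]
```

Emit:
carry_out(motion=[[0.86, 0.67, 0.2, -0.85, 0.07, -0.25, 0], [0.86, 0.67, 0.2, -0.85, 0.07, -0.25, 0], [0.86, 0.67, 0.3, -0.85, 0.07, -0.25, 0], [0.86, 0.67, 0.3, -0.85, 0.07, -0.25, 0], [0.86, 0.67, 0.4, -0.85, 0.07, -0.25, 0], [0.86, 0.67, 0.4, -0.85, 0.07, -0.25, 0], [0.86, 0.67, 0.4, -0.85, 0.07, -0.25, 0], [0, 0, 0, 0, 0, 0, 0], [0, 0, 0, 0, 0, 0, 0], [0, 0, 0, 0, 0, 0, 0]])

```text
time: 20.25
position: [0.5668, -0.0121, 0.1296]
eef_rot: [0.168, 0.633, 0.73, 0.195]
wrist_force: [-0.1, -0.4, 0.6]
gripper_width: 1.001
```

```bash
python3 - <<'E'
from h import *
A=cur(); plan(A,bed(0,1.2,16),.6)
E
```

```text
{'time': 20.25, 'position': [0.567, -0.012, 0.13], 'eef_rot': [0.168, 0.633, 0.73, 0.195], 'wrist_force': [-0.085, -0.422, 0.648], 'gripper_width': 1.001, 'joint_pos': [-0.176, -0.449, 1.971, 0.175, 1.128, -0.354]}
4 rows [0.007, -0.064, 0.595, -0.012, 0.002, -0.013] total [0.03, -0.26, 2.38, -0.05, 0.01, -0.05] mid [[0.574, -0.011, 0.113], [0.581, -0.01, 0.097], [0.588, -0.008, 0.08]]
```

Emit:
carry_out(motion=[[0.03, -0.1, 0.4, -0.05, 0.01, -0.05, 0], [0, -0.1, 0.6, 0, 0, 0, 0], [0, -0.06, 0.7, 0, 0, 0, 0], [0, 0, 0.5, 0, 0, 0, 0], [0, 0, 0.18, 0, 0, 0, 0], [0, 0, 0, 0, 0, 0, 0], [0, 0, 0, 0, 0, 0, 0], [0, 0, 0, 0, 0, 0, 0], [0, 0, 0, 0, 0, 0, 0], [0, 0, 0, 0, 0, 0, 0]])

```text
time: 21.5
position: [0.5954, -0.006, 0.064]
eef_rot: [0.169, 0.63, 0.732, 0.197]
wrist_force: [0.2, -0.7, -0.2]
gripper_width: 0.999
```

```bash
python3 - <<'E'
from h import *
A=cur(); plan(A,bed(0,1.2,12),.6)
E
```

```text
{'time': 21.5, 'position': [0.595, -0.006, 0.064], 'eef_rot': [0.169, 0.63, 0.732, 0.197], 'wrist_force': [0.179, -0.653, -0.214], 'gripper_width': 0.999, 'joint_pos': [-0.152, -0.322, 1.996, 0.181, 0.97, -0.366]}
1 rows [-0.032, -0.013, 0.131, 0.014, -0.011, 0.008] total [-0.03, -0.01, 0.13, 0.01, -0.01, 0.01] mid [[0.596, -0.006, 0.063], [0.596, -0.006, 0.062], [0.597, -0.007, 0.061]]
```

Emit:
carry_out(newtons=45, motion=[[-0.03, -0.01, 0.07, 0, 0, 0, 0], [0, 0, 0.06, 0, 0, 0, 0], [0, 0, 0, 0, 0, 0, 0], [0, 0, 0, 0, 0, 0, 0], [0, 0, 0, 0, 0, 0, 0.5], [0, 0, 0, 0, 0, 0, 0.5], [0, 0, 0, 0, 0, 0, 0.5], [0, 0, 0, 0, 0, 0, 0.5], [0, 0, 0, 0, 0, 0, 0.5], [0, 0, 0, 0, 0, 0, 0.5]])

```text
time: 22.75
position: [0.5971, -0.0066, 0.0601]
eef_rot: [0.169, 0.63, 0.732, 0.197]
wrist_force: [-0.9, -0.4, -0.0]
gripper_width: 0.724
```

```bash
python3 - <<'E'
from h import *
A=cur(); B=bed(0,1.2,12); print((np.linalg.inv(B)@A)[:3,3]*1000)
E
```

```text
{'time': 22.75, 'position': [0.597, -0.007, 0.06], 'eef_rot': [0.169, 0.63, 0.732, 0.197], 'wrist_force': [-0.923, -0.351, -0.046], 'gripper_width': 0.724, 'joint_pos': [-0.153, -0.313, 1.996, 0.183, 0.963, -0.368]}
[ 0.14180171 -0.1905674   0.18948562]
```

Emit:
carry_out(newtons=60, motion=[[0, 0, 0, 0, 0, 0, 0.5], [0, 0, -0.1, 0, 0, 0, 0.5], [0, 0, -0.2, 0, 0, 0, 0.5], [0, 0, -0.3, 0, 0, 0, 0.5], [0, 0, -0.4, 0, 0, 0, 0.5], [0, 0, -0.5, 0, 0, 0, 0.5], [0, 0, -0.5, 0, 0, 0, 0.5], [0, 0, -0.4, 0, 0, 0, 0.5], [0, 0, -0.2, 0, 0, 0, 0.5], [0, 0, 0, 0, 0, 0, 0.5]])

```text
time: 24.0
position: [0.5586, -0.0125, 0.1283]
eef_rot: [0.169, 0.63, 0.732, 0.197]
wrist_force: [-0.1, 0.0, -2.2]
gripper_width: 0.717
```

```bash
python3 - <<'E'
from h import *
A=cur(); plan(A,lev(.4417,-.0191,.08,-.119),.7)
w=snap('wrist','w3.png')
E
```

```text
{'time': 24.0, 'position': [0.559, -0.013, 0.128], 'eef_rot': [0.169, 0.63, 0.732, 0.197], 'wrist_force': [-0.128, 0.002, -2.247], 'gripper_width': 0.717, 'joint_pos': [-0.183, -0.479, 1.996, 0.182, 1.13, -0.368]}
9 rows [-0.016, -0.473, 0.046, 0.665, -0.09, 0.333] total [-0.14, -4.26, 0.42, 5.98, -0.81, 2.99] mid [[0.532, -0.017, 0.11], [0.504, -0.02, 0.096], [0.473, -0.02, 0.086]]
```

View pics/w3.png

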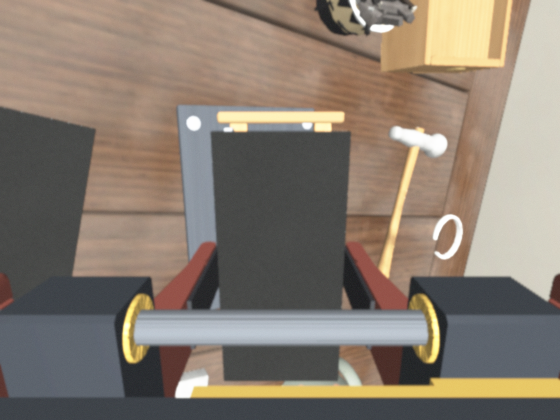

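The plate is held square (columns 213–350). Carrying it to a point above the pile.

Emit:
carry_out(motion=[[-0.02, -0.47, 0.05, 0.66, -0.09, 0.33, 0.5], [-0.02, -0.47, 0.05, 0.66, -0.09, 0.33, 0.5], [-0.02, -0.47, 0.05, 0.66, -0.09, 0.33, 0.5], [-0.02, -0.47, 0.05, 0.66, -0.09, 0.33, 0.5], [-0.02, -0.47, 0.05, 0.66, -0.09, 0.33, 0.5], [-0.02, -0.47, 0.05, 0.66, -0.09, 0.33, 0.5], [-0.02, -0.47, 0.05, 0.66, -0.09, 0.33, 0.5], [-0.02, -0.47, 0.05, 0.66, -0.09, 0.33, 0.5], [-0.02, -0.47, 0.05, 0.66, -0.09, 0.33, 0.5], [0, 0, 0, 0, 0, 0, 0.5]])

```text
time: 25.3
position: [0.4428, -0.02, 0.0777]
eef_rot: [0.001, 0.747, 0.665, 0.001]
wrist_force: [0.4, -0.0, -1.5]
gripper_width: 0.725
```

```bash
python3 - <<'E'
from h import *
A=cur(); plan(A,lev(.4417,-.0191,.035,-.119),.5)
E
```

```text
{'time': 25.3, 'position': [0.443, -0.02, 0.078], 'eef_rot': [0.001, 0.747, 0.665, 0.001], 'wrist_force': [0.449, -0.04, -1.473], 'gripper_width': 0.725, 'joint_pos': [-0.122, -0.321, 1.888, 0.0, 1.573, -0.006]}
3 rows [0.009, -0.014, 0.474, 0.006, -0.001, 0.01] total [0.03, -0.04, 1.42, 0.02, -0.0, 0.03] mid [[0.443, -0.02, 0.067], [0.442, -0.02, 0.056], [0.442, -0.019, 0.046]]
```

Emit:
carry_out(motion=[[0.03, -0.04, 0.3, 0.02, 0, 0.03, 0.5], [0, 0, 0.45, 0, 0, 0, 0.5], [0, 0, 0.4, 0, 0, 0, 0.5], [0, 0, 0.22, 0, 0, 0, 0.5], [0, 0, 0.05, 0, 0, 0, 0.5], [0, 0, 0, 0, 0, 0, 0.5], [0, 0, 0, 0, 0, 0, 0.5], [0, 0, 0, 0, 0, 0, 0.5], [0, 0, 0, 0, 0, 0, 0.5], [0, 0, 0, 0, 0, 0, 0.5]])

```text
time: 26.55
position: [0.4418, -0.0192, 0.0361]
eef_rot: [0.0, 0.748, 0.664, 0.0]
wrist_force: [-0.1, 0.0, -1.0]
gripper_width: 0.723
```

```bash
python3 - <<'E'
from h import *
A=cur(); plan(A,lev(.4417,-.0191,.0205,-.119),.5)
E
```

```text
{'time': 26.55, 'position': [0.442, -0.019, 0.036], 'eef_rot': [0.0, 0.748, 0.664, 0.0], 'wrist_force': [-0.087, 0.045, -1.017], 'gripper_width': 0.723, 'joint_pos': [-0.12, -0.297, 1.944, -0.0, 1.494, -0.001]}
2 rows [0.002, -0.002, 0.26, 0.007, 0.0, -0.003] total [0.0, -0.0, 0.52, 0.01, 0.0, -0.01] mid [[0.442, -0.019, 0.032], [0.442, -0.019, 0.028], [0.442, -0.019, 0.024]]
```

Emit:
carry_out(motion=[[0, 0, 0.2, 0, 0, 0, 0.5], [0, 0, 0.18, 0, 0, 0, 0.5], [0, 0, 0.1, 0, 0, 0, 0.5], [0, 0, 0.04, 0, 0, 0, 0.5], [0, 0, 0.02, 0, 0, 0, 0.5], [0, 0, 0.01, 0, 0, 0, 0.5], [0, 0, 0, 0, 0, 0, 0.5], [0, 0, 0, 0, 0, 0, 0.5], [0, 0, 0, 0, 0, 0, 0.5], [0, 0, 0, 0, 0, 0, 0.5]])

```text
time: 27.8
position: [0.4417, -0.0192, 0.0199]
eef_rot: [0.0, 0.748, 0.664, 0.0]
wrist_force: [-5.1, -0.1, 4.2]
gripper_width: 0.722
```

Emit:
carry_out(motion=[[0, 0, 0, 0, 0, 0, 0.2], [0, 0, 0, 0, 0, 0, 0.15], [0, 0, 0, 0, 0, 0, 0.15], [0, 0, 0, 0, 0, 0, 0.15], [0, 0, -0.2, 0, 0, 0, 0.15], [0, 0, -0.6, 0, 0, 0, 0.15], [0, 0, -1, 0, 0, 0, 0.15], [0, 0, -1, 0, 0, 0, 0.15], [0, 0, -1, 0, 0, 0, 0.15], [0, 0, -0.9, 0, 0, 0, 0.15]])

```text
time: 29.05
position: [0.4419, -0.0192, 0.1634]
eef_rot: [0.001, 0.748, 0.664, 0.001]
wrist_force: [0.3, -0.4, 0.1]
gripper_width: 0.849
```

Emit:
carry_out(motion=[[0.7, 0, -0.5, 0, 0, -0.5, 0.15], [1, 0, -0.5, 0, 0, -0.8, 0.15], [1, 0, -0.5, 0, 0, -0.8, 0.15], [1, 0, 0, 0, 0, -0.8, 0.15], [1, 0, 0, 0, 0, -0.8, 0.15], [1, 0, 0, 0, 0, -0.8, 0.15], [1, 0, 0, 0, 0, -0.8, 0.15], [0.6, 0, 0, 0, 0, -0.5, 0.15], [0.3, 0, 0, 0, 0, 0, 0.15], [0, 0, 0, 0, 0, 0, 0.15]])

```text
time: 30.3
position: [0.417, 0.2049, 0.2063]
eef_rot: [0.001, 0.558, 0.83, 0.001]
wrist_force: [0.4, 0.1, 0.2]
gripper_width: 0.853
```

```bash
python3 - <<'E'
from h import *
st(); a=snap('top','t4.png'); snap('side','s4.png')
cv2.imwrite('pics/c4.png',cv2.resize(a[150:330,150:435,::-1],None,fx=2.8,fy=2.8,interpolation=cv2.INTER_CUBIC))
b=cv2.resize(a,None,fx=4,fy=4,interpolation=cv2.INTER_CUBIC)
for th in (50,54):
    m=cv2.inRange(b,(0,0,0),(th,th,th));k=np.zeros_like(m);k[1032:1240,1020:1360]=m[1032:1240,1020:1360]
    k=cv2.morphologyEx(k,cv2.MORPH_OPEN,np.ones((25,25)))
    cn=max(cv2.findContours(k,0,1)[0],key=cv2.contourArea)[:,0]/4-.375
    r=cv2.minAreaRect(np.array([ray('top',*p,.016)[:2]*1000 for p in cn],np.float32)); print(np.round(r[0],1),np.round(r[1],1),round(r[2],2))
E
```

```text
{'time': 30.3, 'position': [0.417, 0.205, 0.206], 'eef_rot': [0.001, 0.558, 0.83, 0.001], 'wrist_force': [0.381, 0.108, 0.236], 'gripper_width': 0.853, 'joint_pos': [0.384, -0.281, 1.628, -0.001, 1.793, -0.003]}
[441.9 -19.4] [134.9  62.6] 83.2
[441.8 -19.3] [135.1  63.3] 83.23
```

View pics/c4.png

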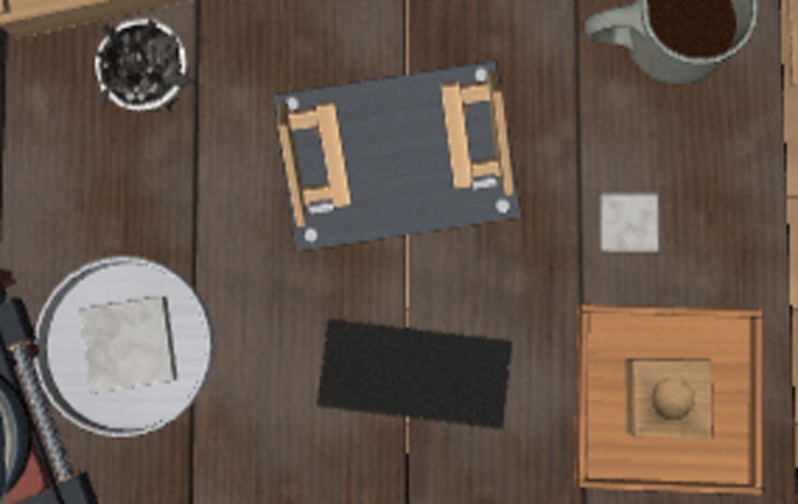

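View pics/s4.png

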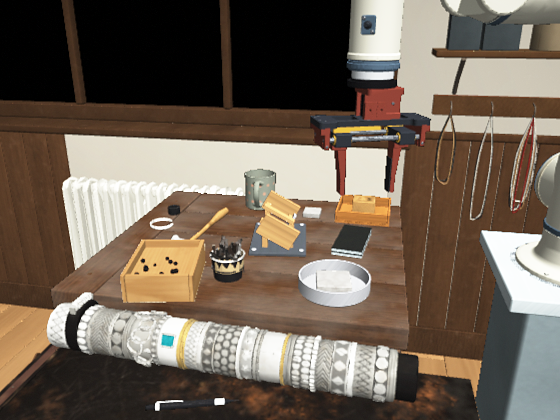

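The top view shows the steel block flat in the dish (125,343), the wood block hollow up in the box (672,397), and the two plates stacked (415,373). The measured top plate is at (441.8, −19.3) mm and 83.2°, against (441.7, −19.1) mm and 83.2° for the pile plate earlier. The side view shows the stack flush at (352,241) and nothing else moved.

```bash
python3 -c "
from h import *
print(manip.sign_off())"
```

```text
the job is handed in; nothing more can be done
None
```

The job is done and handed in at about 30 s on the robot's clock, well under the 58 s limit.

- **Blocks:** I set the 62 mm steel block flat in the dish first, then the wooden block flat in the box with its hollow side up. Each was lowered until the wrist felt light contact, about 6 N, before I let go.
- **Spacer:** I then laid the bare plate, rubber up, on the bench plate. It measured (441.8, −19.3) mm at 83.2°, against (441.7, −19.1) mm and 83.2° for the lower plate beforehand. That is within 0.3 mm and 0.1°, finer than the camera calibration of about 2 mm.
- **Everything else:** In the last side and top pictures the mug, hammer and cup stand where they were, and the small decoy block was never touched. I judged those by eye and did not measure them.
- **Checks:** None failed or disagreed. I did not look again in the second after handing in.

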